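# Clamp the grooved forming block for the next job

## Task

Lift the dark grooved wooden forming block out of its rack by the middle, lay it grooves up on the cork mat and let go, then take it again by one end and lay it, grooves up, on the green clamp's bed between the two jaws, about centred so that both ends stick out equally, and let go. Then wind the red handwheel clockwise until the moving jaw has pushed the block against the fixed jaw and holds it firmly between them; close the jaw with the wheel only, never by pushing on it. Leave the other tools and dishes on the bench where they are.

Things in the scene. Friction and masses are not known exactly. Their poses are not given: they have to be found in the camera images.
- block: Loose dark hardwood forming block, 160 long (its x) x 36 wide (y) x 40 high (z) mm, 0.16 kg or so, cross grooves in its top. Origin: centre of its underside, z up. The two ends are alike. It starts lying in the rack.
- rack: Fixed pale wooden rack, 184 (x) x 62 (y) mm, floor 12 mm above the bench; the block lies on this floor along the rack's x. Cheeks and end walls as high as 56 mm enclose the block's ends; only the middle 92 mm of the block's length is open on both sides for the fingers. Origin: centre of its underside. It and the mat may swap places.
- mat: Fixed cork mat, 200 (x) x 120 (y) x 4 mm thick. Origin: centre of its underside.
- clamp: Fixed green screw clamp. Origin on the bench, under the centre of the spot for the block, which lies along the clamp's x. The bed is 70 mm wide (x -35 to 35 mm), y -255 to 55 mm, its top 30 mm above the bench; so about 45 mm of the block sticks out beyond the bed at each end (the jaws are 60 mm wide in x), where fingers can flank it. A housing at y -218 to -142 mm, 70 mm high, carries the wheel.
- fixed_jaw: Dark steel fixed jaw of the clamp, 60 (x) x 30 x 45 mm high on the bed, top 75 mm above the bench. Origin: middle of its gripping face's lower edge (its face looks to the clamp's -y, at clamp y +18 mm, z 30 mm).
- jaw: Bright steel moving jaw, 60 (x) x 25 x 45 mm high, top 75 mm above the bench. Origin: middle of its gripping face's lower edge; the face looks to the clamp's +y, towards the fixed jaw. The opening starts 54 to 62 mm wide, and the wheel closes it 3.5 mm per rad (22 mm a turn).
- wheel (a joint): Angle of the red handwheel in rad (0 = jaw fully open), growing clockwise as seen from above, which closes the jaw. It stays where it is left. Its rim is a red ring 100 mm in mean diameter, 84 mm above the bench; turning takes 2 to 5 N at the knob (damped: more when fast), clearly more once the block is held.
- wheel_axis (a point): Centre of the handwheel on its upright axis, 90 mm above the bench.
- knob_top (a point): Top of the black upright knob on the wheel's rim: 22 mm in diameter, 50 mm tall, its top 139 mm above the bench, 50 mm from the wheel's axis. The knob spins freely on its pin, so it can be held with a fixed hand and led round the circle.
- mallet: Loose wooden mallet, 240 mm long; a bystander.
- file: Loose wooden-handled hand tool, 200 mm long; a bystander.
- strainer_a: Loose steel strainer bowl, 64 mm wide, 24 mm high; a bystander.
- strainer_b: Loose brass strainer bowl, 64 mm wide, 24 mm high; a bystander.
- tin: Loose open metal tin, 70 x 100 x 25 mm; a bystander.
- bench_block: Loose steel bench block, 90 x 90 x 20 mm, 1.2 kg; a bystander.
Not all that is in view belongs to the job. There is more than one size of the block; the one meant has the size given above.

How it is judged:
On the way, in this order (a step that is already met when the one before it is completed fails the run):
1. the block lies on the cork mat, grooves up, let go (z of block in the frame of mat between -0.002 and 0.008 m and x of block in the frame of mat between -0.06 and 0.06 m and y of block in the frame of mat between -0.05 and 0.05 m and contact force between the fingers and block below 0.1 N and angle between block's own z axis and vertical below 0.06 rad), for 0.2 s.
2. the block lies on the clamp's bed between the jaws, grooves up, about centred, let go (x of block in the frame of clamp between -0.02 and 0.02 m and y of block in the frame of clamp between -0.03 and 0.02 m and z of block in the frame of clamp between 0.026 and 0.034 m and angle between block's own z axis and vertical below 0.06 rad and contact force between the fingers and block below 0.1 N), for 0.2 s.
3. the wheel has been wound until the moving jaw holds the block against the fixed jaw (x of block in the frame of clamp between -0.02 and 0.02 m and y of block in the frame of clamp between -0.03 and 0.02 m and z of block in the frame of clamp between 0.026 and 0.034 m and angle between block's own z axis and vertical below 0.06 rad and contact force between each of jaw, fixed_jaw and block above 2 N and angle between the x axis of block and the x axis of clamp, either way round below 0.06 rad), for 0.2 s.
At the end, for the whole second after the job is handed in: The block lies grooves up (within 0.06 rad) on the clamp's bed, its middle within 20 mm of the bed's centre line along its length and square to the jaws within 0.06 rad, pressed by both jaws with more than 2 N each, released, the block and the wheel at rest (all of step 3 and contact force between the fingers and block below 0.1 N and linear speed of block below 0.01 m/s and velocity of joint wheel between -0.05 and 0.05 rad/s); the robot touches nothing.
It fails at once if the robot pushes on the moving jaw itself with more than 15 N (contact force between the arm and jaw above 15 N).
It fails at once if the fingers push on the moving jaw itself with more than 15 N (contact force between the fingers and jaw above 15 N).
It fails at once if a bystander is moved by more than 30 mm (distance of any of mallet, file, strainer_a, strainer_b, tin, bench_block from where it was at the start of the episode above 0.03 m).
It also fails if it takes over 67 s, if anything falls off the work surface, if the arm or the gripper's body presses on something with over 40 N, if the wrist force passes 120 N, or if a joint passes its speed limit or range.

## Robot

A 6-joint arm with a two-finger parallel gripper is mounted at the origin on the work surface. World frame = base frame: x ahead of the robot, y to its left, z up, the work surface at z = 0. Lengths are in m, angles in rad, forces in N, time in s.
With the tool pointing down it reaches from about 0.35 to 0.725 m from the base axis. Payload 6 kg.
Tool frame: the origin (TCP) lies on the centre line of the jaws, within the pads' length; the fingertips stand 11 mm ahead of it and the grasp point (between the pads) lies 8 mm behind it; z points along the fingers, y is the line along which they close (so a half turn about z gives the same grasp; the last joint's range is limited). The gripper opens to 85 mm and grips with 20 to 120 N. Pads are 22 mm wide; open, the fingers measure 114 mm over their backs; the gripper's body (76 mm by 85 mm) begins 54 mm behind the grasp point. The pads swing forward as they close: fully open they stand 13 mm farther back than shut.
Start: joints at [-0.829, 0.04, 0.085, 0, -1.615, -0.334], TCP at [0.238, -0.551, 0.242] pointing down, gripper open.
Joint ranges: [-2.56, 2.56], [-1.29, 2.01], [-1.08, 1.49], [-3.29, 1.98], [-2.81, -0.18], [-2.99, 2.99]. Speed limits (rad/s): [2.57, 2.57, 3.01, 3.14, 3.14, 3.14].

## Interface

Orientations are given as a unit quaternion [x, y, z, w].
In Python, from cell import arm, eyes gives the robot as it stands.
- The arm moves only by the tool jog_arm, never from a script. Its argument "series" is a list of rows, each an object with "twist": the turn, a rotation vector about the tool's x, y, z in degrees, a list of three; "linear": the shift along the tool's x, y, z in mm, a list of three; "fingers": the finger opening in mm, from 0 to 85.4. In form: [{"twist": [ax, ay, az], "linear": [x, y, z], "fingers": fingers}, ...]. A call has 1 to 20 rows; each row shifts and turns the commanded pose from where the row before left it, along the tool's axes as they then stand; what a row does not reach is not made up. A row lasts 1/10 s, in which the tool goes at most 50 mm and 8.59 degrees, less where a joint would pass 70% of its speed; a pose out of reach is approached as far as the arm can. A call is refused whole if a number of a shift passes 50 or a number of a turn 8.59, either way. A call with a gripper value outside its range is refused whole. The fingers move at their own pace and stop on an object; "newtons" is the grip in N (left out, the last holds). Time passes only in rows, so rows that do not move let the fingers close. It gives the time, the measured TCP pose, the force, the opening and the grip force at its end, in the units of the state.
- arm.get_obs(): the state, without advancing time (a new reading comes with each control period).
- eyes.camera(name): name is "scene" or "top" or "wrist"; returns the picture (420x560x3 uint8, blue, green, red); there is no depth.
- eyes.calibration(name): a dict with "fx", "fy", "cx", "cy" (pixels), "dist_coeffs" ([k1, k2, p1, p2, k3] as OpenCV has them; the pictures are not rectified), "R" (3x3) and "t" (3): a world point X has camera coordinates R X + t. Camera axes: x right, y down, z forward; pixel columns grow to the right and rows downward; lengths in m; the calibration is good to about 2 mm. A picture is of the moment at which its call begins: read the wrist's pose just before it. calibration takes no time and is no camera call; for the wrist camera it gives the pose at the moment of the call.
- arm.job_done(): hands the job in; it is judged then, once.
The state is a dict: "time": time; "joint_positions": joint angles; "joint_velocities": joint speeds; "joint_torque": joint torques, N m; "tool_pos": TCP position; "ee_rot": TCP orientation; "contact_force": force on the tool from outside, world axes, zero at the start; "torque": the same for the moment, N m; "grip_width": finger opening in m; "finger_force": force on a finger pad.
Only numpy, scipy, OpenCV 4.12 (cv2) and the standard library are available. Lean on these libraries where they do the work, as an engineer would, in place of code of your own. Each camera call takes 0.05 s, during which the arm holds its last target. There are 200 camera calls.

## Working session

There is one attempt and no reset: what is moved stays moved. The work goes in short steps, Python scripts to look and compute and a tool call to move; the robot and the scene stay as the last step left them, time stands still between calls to the robot, and variables do not carry over. Pictures are saved under pics/ and viewed, at most 11 in all, crops included, and the job is handed in when it is done.

Besides the shell and the picture viewer there is one more tool, called after "Call:" by a JSON object that holds its "name" and its "arguments", one argument or row to a line. jog_arm: Moves the arm, as the interface text tells. Its arguments: {"type":"object","properties":{"series":{"type":"array","items":{"type":"object","properties":{"twist":{"type":"array","items":{"type":"number"}},"linear":{"type":"array","items":{"type":"number"}},"fingers":{"type":"number"}}}},"newtons":{"type":"number"}},"required":["series"]}

```bash
mkdir -p pics; ls
python3 - <<'E'
from cell import arm, eyes
import cv2
for n in("scene","top"):
    cv2.imwrite(f"pics/{n}0.png",eyes.camera(n)); c=eyes.calibration(n); print(n,c)
o=arm.get_obs(); print(o)
E
```

```text
pics
scene {'fx': 428.5424809672222, 'fy': 428.5424809672222, 'cx': 281.9794079298859, 'cy': 210.19939621210477, 'dist_coeffs': array([-0.03639626,  0.        ,  0.        ,  0.        ,  0.        ]), 'R': array([[-0.23182581,  0.97269246, -0.01123263],
       [ 0.55764447,  0.12342653, -0.82085233],
       [-0.79705046, -0.19655857, -0.57103002]]), 't': array([ 0.13763726, -0.20591041,  1.63010904])}
top {'fx': 480.11212293043445, 'fy': 480.11212293043445, 'cx': 283.8716057942072, 'cy': 212.11076819235723, 'dist_coeffs': array([0.01690212, 0.        , 0.        , 0.        , 0.        ]), 'R': array([[ 0.01147149, -0.9999199 ,  0.00534792],
       [-0.99864365, -0.01172815, -0.05072779],
       [ 0.05078645, -0.00475874, -0.9986982 ]]), 't': array([-0.02407971,  0.5139574 ,  1.49399863])}
{'time': 0.1, 'joint_positions': array([-8.29314116e-01,  4.07846222e-02,  8.39240166e-02, -4.17564158e-04,
       -1.61551571e+00, -3.33726445e-01]), 'joint_velocities': array([ 1.16671230e-03, -7.22958790e-05,  2.12208651e-03,  2.43927098e-03,
       -1.62278343e-03,  1.50558587e-03]), 'joint_torque': array([-4.62493947e-03, -3.69345224e+01,  3.48285198e+01,  6.95180386e+00,
       -4.53181128e-03, -1.05150721e-05]), 'tool_pos': array([ 0.23790614, -0.55051554,  0.24136561]), 'ee_rot': array([-2.02477322e-01,  9.79286611e-01,  7.85367176e-04, -2.25382941e-04]), 'contact_force': array([-0.7990973 ,  0.21851857,  0.41607803]), 'torque': array([-0.01614719, -0.0129442 , -0.01898118]), 'finger_force': 0.0, 'grip_width': 0.08572977258551595}
```

View pics/top0.png

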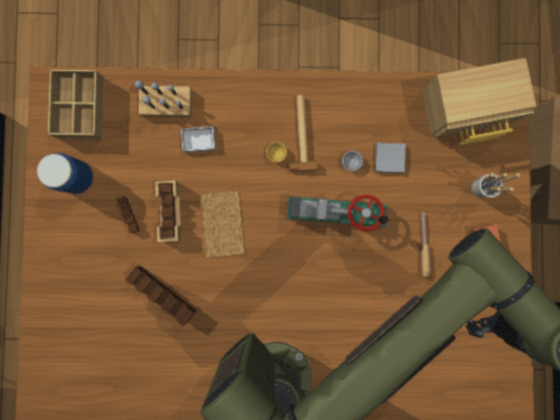

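View pics/scene0.png

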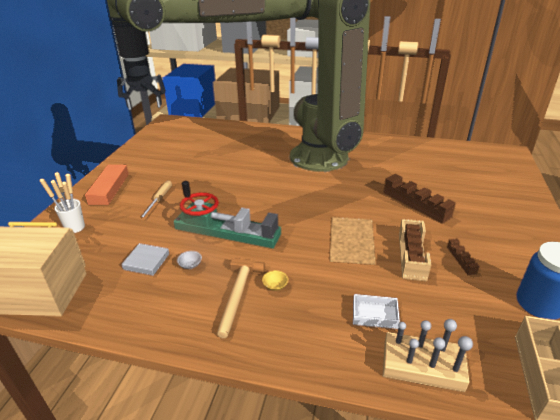

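The top view shows three dark grooved blocks: (167,211) in the pale rack, a small one at (128,214) and a large one at (160,295). The mat is at (222,224), the clamp at about (330,210) with the wheel at (367,212), and the knob at about (384,219). I choose the one in the rack and check it in a close crop with measurements.

```bash
cat > h.py <<'E'
from cell import arm, eyes
import cv2, numpy as np
def ray(n,uv):
    c=eyes.calibration(n); K=np.array([[c['fx'],0,c['cx']],[0,c['fy'],c['cy']],[0,0,1]])
    p=cv2.undistortPoints(np.float64(uv).reshape(-1,1,2),K,c['dist_coeffs']).reshape(-1,2)
    d=np.c_[p,np.ones(len(p))]@c['R']; return -c['R'].T@c['t'],d
def plane(n,uv,z):
    o,d=ray(n,uv); return o+d*((z-o[2])/d[:,2])[:,None]
def blob(m,box):
    x0,y0,x1,y1=box; k=np.zeros_like(m); k[y0:y1,x0:x1]=m[y0:y1,x0:x1]
    cs=cv2.findContours(k,cv2.RETR_EXTERNAL,cv2.CHAIN_APPROX_NONE)[0]
    return max(cs,key=cv2.contourArea)
def rect(n,c,z):
    P=plane(n,c.reshape(-1,2).astype(float),z)[:,:2]
    r=cv2.minAreaRect((P*1000).astype(np.float32)); return r
E
python3 - <<'E'
from h import *
im=cv2.imread('pics/top0.png'); hsv=cv2.cvtColor(im,cv2.COLOR_BGR2HSV)
a=cv2.resize(im[170:265,110:250],None,fx=4,fy=4,interpolation=cv2.INTER_CUBIC)
b=cv2.resize(im[185:240,280:395],None,fx=5,fy=5,interpolation=cv2.INTER_CUBIC)
W=max(a.shape[1],b.shape[1]); o=np.zeros((a.shape[0]+b.shape[0]*4//5,W,3),np.uint8)
b=cv2.resize(im[185:240,280:395],None,fx=4,fy=4,interpolation=cv2.INTER_CUBIC)
o[:a.shape[0],:a.shape[1]]=a; o[a.shape[0]:,:b.shape[1]]=b
cv2.imwrite('pics/crop.png',o)
H,S,V=cv2.split(hsv)
red=((H<8)|(H>172))&(S>150)&(V>80)
c=blob(red.astype(np.uint8),(340,185,395,240)); print('wheel',rect('top',c,.084), cv2.minEnclosingCircle((plane('top',c.reshape(-1,2),.084)[:,:2]*1000).astype(np.float32)))
g=(H>65)&(H<95)&(S>80)
c=blob(g.astype(np.uint8),(280,190,345,230)); print('green',rect('top',c,.03),cv2.boundingRect(c))
for p in [(167,211),(168,183),(215,200),(160,185),(60,300),(222,224)]: print(p,hsv[p[1],p[0]])
print(plane('top',[(384,219)],.139), plane('top',[(167,211)],.052),plane('top',[(222,224)],.004))
E
```

```text
wheel ((513.1322631835938, -261.7261962890625), (104.7073745727539, 107.70658111572266), 68.36247253417969) ((512.4850463867188, -262.3616638183594), 55.033355712890625)
green ((497.2477111816406, -177.63259887695312), (56.13569641113281, 21.41271209716797), 85.90458679199219) (326, 215, 19, 8)
(167, 211) [ 11 136  86]
(168, 183) [ 18 101  96]
(215, 200) [ 16 123 158]
(160, 185) [ 12 119  79]
(60, 300) [ 14 155 143]
(222, 224) [ 17 124 161]
[[ 0.49134723 -0.30564506  0.139     ]] [[0.51143016 0.33870214 0.052     ]] [[0.474867  0.1763617 0.004    ]]
```

View pics/crop.png

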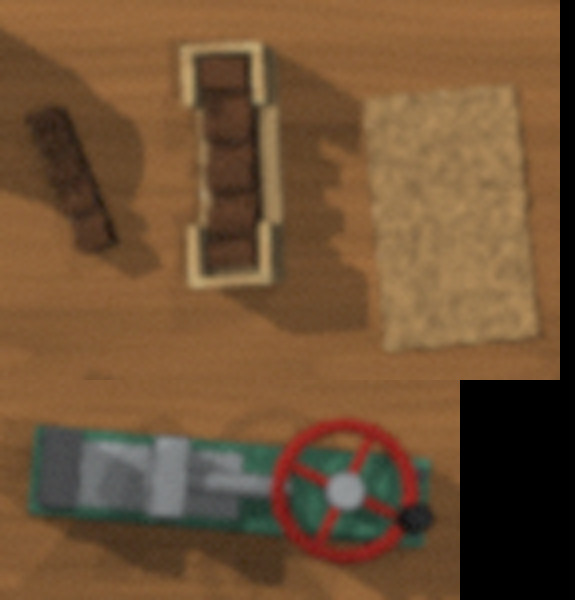

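The crop confirms it: the rack block fills the 184 mm rack with five lands. It also shows the fixed jaw (dark) at crop (60,466), the moving jaw at (170,476), the hub at (345,490) and the knob at (414,517).

Run:
```python
from h import *
def A(pts,z,n): 
    P=plane('top',np.array(pts,float)/4+np.array(off)+(-.375),z); print(n,np.round(P[:,:2]*1000,1).tolist(),'mean',np.round(P[:,:2].mean(0)*1000,1)); return P
off=(110,170)
P=A([(181,44),(270,41),(275,284),(189,288)],.056,'rack')
e=P[0]-P[3]+P[1]-P[2]; print('len,yaw',np.linalg.norm(e)/2,np.degrees(np.arctan2(e[1],e[0])))
A([(199,56),(247,53),(254,268),(205,271)],.052,'block')
P=A([(363,98),(515,87),(540,335),(386,350)],.004,'mat')
e=P[0]-P[3]+P[1]-P[2]; print('len,yaw',np.linalg.norm(e)/2,np.degrees(np.arctan2(e[1],e[0])))
off=(280,185-95)
A([(42,428),(85,429),(80,505),(38,503)],.075,'fixed')
A([(155,436),(188,437),(185,516),(150,514)],.075,'jaw')
off=(280,90)
A([(345,490)],.09,'hub');A([(414,516)],.139,'knob')
A([(33,426),(29,514)],.03,'bedend')
```

```text
rack [[603.6, 376.8], [606.7, 309.2], [421.6, 301.2], [417.9, 366.1]] mean [512.5 338.3]
len,yaw 0.18563824094945436 2.8838375628112694
block [[595.0, 363.9], [597.8, 327.4], [433.6, 318.2], [430.9, 355.3]] mean [514.3 341.2]
mat [[568.5, 246.3], [578.6, 126.5], [383.4, 103.7], [370.3, 224.2]] mean [475.2 175.2]
len,yaw 0.19795472349021323 6.50958363228038
fixed [[558.0, -36.1], [557.7, -68.6], [500.3, -65.4], [501.4, -33.7]] mean [529.3 -50.9]
jaw [[553.0, -121.4], [552.5, -146.3], [492.9, -144.4], [494.1, -118.1]] mean [ 523.1 -132.5]
hub [[513.1, -262.1]] mean [ 513.1 -262.1]
knob [[492.4, -303.1]] mean [ 492.4 -303.1]
bedend [[563.3, -29.9], [494.8, -27.6]] mean [529.  -28.7]
```

Call:
{"name": "jog_arm", "arguments": {
  "series": [
    {"twist":[0,0,6.8],"linear":[0,0,0],"fingers":85},
    {"twist":[0,0,6.8],"linear":[0,0,0],"fingers":85},
    {"twist":[0,0,6.8],"linear":[0,0,0],"fingers":85},
    {"twist":[0,0,0],"linear":[-16,44,2],"fingers":85},
    {"twist":[0,0,0],"linear":[-16,44,2],"fingers":85},
    {"twist":[0,0,0],"linear":[-16,44,2],"fingers":85},
    {"twist":[0,0,0],"linear":[-16,44,2],"fingers":85},
    {"twist":[0,0,0],"linear":[-16,44,2],"fingers":85},
    {"twist":[0,0,0],"linear":[-16,44,2],"fingers":85},
    {"twist":[0,0,0],"linear":[-16,44,2],"fingers":85},
    {"twist":[0,0,0],"linear":[-16,44,2],"fingers":85},
    {"twist":[0,0,0],"linear":[-16,44,2],"fingers":85},
    {"twist":[0,0,0],"linear":[-16,44,2],"fingers":85},
    {"twist":[0,0,0],"linear":[-16,44,2],"fingers":85},
    {"twist":[0,0,0],"linear":[-16,44,2],"fingers":85},
    {"twist":[0,0,0],"linear":[-16,44,2],"fingers":85},
    {"twist":[0,0,0],"linear":[-16,44,2],"fingers":85},
    {"twist":[0,0,0],"linear":[-16,44,2],"fingers":85},
    {"twist":[0,0,0],"linear":[-16,44,2],"fingers":85},
    {"twist":[0,0,0],"linear":[-16,44,2],"fingers":85}
  ]
}}

```text
time: 2.1
tool_pos: [0.4709, 0.2123, 0.2079]
ee_rot: [-0.026, 1.0, 0.0, -0.0]
contact_force: [0.6, -0.0, -0.1]
grip_width: 0.0846
finger_force: 0.0
```

Call:
{"name": "jog_arm", "arguments": {
  "series": [
    {"twist":[0,0,0],"linear":[-16,42,0],"fingers":85},
    {"twist":[0,0,0],"linear":[-16,42,0],"fingers":85},
    {"twist":[0,0,0],"linear":[-16,42,0],"fingers":85},
    {"twist":[0,0,0],"linear":[0,0,0],"fingers":85},
    {"twist":[0,0,0],"linear":[0,0,0],"fingers":85}
  ]
}}

```text
time: 2.6
tool_pos: [0.512, 0.3392, 0.2065]
ee_rot: [-0.026, 1.0, -0.001, -0.001]
contact_force: [0.0, 0.1, 0.5]
grip_width: 0.0853
finger_force: 0.0
```

```bash
cat >> h.py <<'E'
from scipy.spatial.transform import Rotation as Ro
def go(x,y,z=None,yaw=None):
    "remaining shift in tool axes (mm) to world target mm; yaw of tool y axis (deg)"
    o=arm.get_obs(); R=Ro.from_quat(o['ee_rot']).as_matrix(); p=o['tool_pos']*1000
    d=np.array([x,y,p[2] if z is None else z])-p
    a=np.degrees(np.arctan2(R[1,1],R[0,1]))
    print('t',round(o['time'],2),'p',p.round(1),'yaw',round(a,2),'zax',R[:,2].round(4),'grip',round(o['grip_width'],4),'F',o['contact_force'].round(1),'ff',round(o['finger_force'],1))
    print('tool d',(R.T@d).round(1),'' if yaw is None else 'twist z %.2f'%(a-yaw))
E
python3 - <<'E'
from h import *
go(513,339.5,34,92.9)
im=eyes.camera('wrist'); c=eyes.calibration('wrist'); 
b=np.array([513,339.5,52])/1000
X=c['R']@b+c['t']; print((X[:2]/X[2]*c['fx']+[c['cx'],c['cy']]).round(1))
cv2.imwrite('pics/w1.png',im)
E
```

```text
t 2.6 p [512.  339.2 206.5] yaw 93.02 zax [-0.0023 -0.0024 -1.    ] grip 0.0853 F [0.  0.1 0.5] ff 0.0
tool d [ -1.4   0.7 172.4] twist z 0.12
[274.5 195. ]
```

View pics/w1.png

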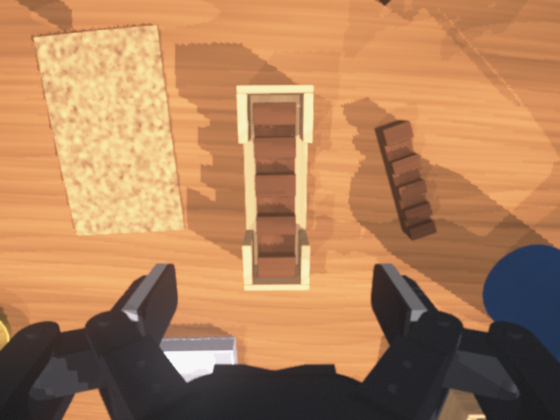

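The wrist view shows the block in the rack, lands from (274,102) to (276,277), sides at x 254 and 298.

Run:
```python
from h import *
P=plane('wrist',[(274.,102),(276.5,277),(254,188),(295,188),(275,188)],.052)*1000
print(P[:,:2].round(1), P[:2].mean(0).round(1),P[2:4].mean(0).round(1))
```

```text
[[434.4 334.8]
 [593.3 345.8]
 [507.6 321.2]
 [505.7 357.1]
 [506.6 339.6]] [513.9 340.3  52. ] [506.6 339.1  52. ]
```

Call:
{"name": "jog_arm", "arguments": {
  "series": [
    {"twist":[0,0,0],"linear":[-2.4,1,40],"fingers":85},
    {"twist":[0,0,0],"linear":[0,0,40],"fingers":85},
    {"twist":[0,0,0],"linear":[0,0,40],"fingers":85},
    {"twist":[0,0,0],"linear":[0,0,30],"fingers":85},
    {"twist":[0,0,0],"linear":[0,0,20],"fingers":85},
    {"twist":[0,0,0],"linear":[0,0,0],"fingers":85},
    {"twist":[0,0,0],"linear":[0,0,0],"fingers":20},
    {"twist":[0,0,0],"linear":[0,0,0],"fingers":20},
    {"twist":[0,0,0],"linear":[0,0,0],"fingers":20},
    {"twist":[0,0,0],"linear":[0,0,0],"fingers":20},
    {"twist":[0,0,0],"linear":[0,0,0],"fingers":20},
    {"twist":[0,0,0],"linear":[0,0,0],"fingers":20}
  ],
  "newtons": 60
}}

```text
time: 3.85
tool_pos: [0.5154, 0.3406, 0.0403]
ee_rot: [-0.026, 1.0, 0.001, 0.001]
contact_force: [-0.5, -0.6, 6.5]
grip_width: 0.0348
finger_force: 62.4
```

Call:
{"name": "jog_arm", "arguments": {
  "series": [
    {"twist":[0,0,0],"linear":[0,0,0],"fingers":20},
    {"twist":[0,0,0],"linear":[0,0,0],"fingers":20},
    {"twist":[0,0,0],"linear":[0,0,-10],"fingers":20},
    {"twist":[0,0,0],"linear":[0,0,-20],"fingers":20},
    {"twist":[0,0,0],"linear":[0,0,-25],"fingers":20},
    {"twist":[0,0,0],"linear":[0,0,-25],"fingers":20},
    {"twist":[0,0,0],"linear":[0,0,0],"fingers":20},
    {"twist":[0,0,0],"linear":[0,0,0],"fingers":20}
  ]
}}

```text
time: 4.65
tool_pos: [0.5144, 0.3398, 0.1183]
ee_rot: [-0.026, 1.0, 0.0, -0.0]
contact_force: [-0.2, -0.7, -2.4]
grip_width: 0.0347
finger_force: 61.5
```

Run:
```python
from h import *
go(475,175,None,85.6)
```

```text
t 4.65 p [514.4 339.8 118.3] yaw 92.95 zax [-5.e-04  7.e-04 -1.e+00] grip 0.0347 F [-0.2 -0.7 -2.4] ff 61.5
tool d [ 4.790e+01 -1.626e+02 -1.000e-01] twist z 7.35
```

Call:
{"name": "jog_arm", "arguments": {
  "series": [
    {"twist":[0,0,0],"linear":[12,-40.6,0],"fingers":20},
    {"twist":[0,0,0],"linear":[12,-40.6,0],"fingers":20},
    {"twist":[0,0,0],"linear":[12,-40.6,0],"fingers":20},
    {"twist":[0,0,0],"linear":[12,-40.6,0],"fingers":20},
    {"twist":[0,0,3.7],"linear":[0,0,20],"fingers":20},
    {"twist":[0,0,3.7],"linear":[0,0,25],"fingers":20},
    {"twist":[0,0,0],"linear":[0,0,20],"fingers":20},
    {"twist":[0,0,0],"linear":[0,0,10],"fingers":20},
    {"twist":[0,0,0],"linear":[0,0,4],"fingers":20},
    {"twist":[0,0,0],"linear":[0,0,3],"fingers":20},
    {"twist":[0,0,0],"linear":[0,0,2],"fingers":20},
    {"twist":[0,0,0],"linear":[0,0,0],"fingers":20}
  ]
}}

```text
time: 5.85
tool_pos: [0.4753, 0.1753, 0.0347]
ee_rot: [0.039, 0.999, 0.0, 0.0]
contact_force: [0.8, 0.4, -1.7]
grip_width: 0.0349
finger_force: 61.3
```

Run:
```python
from h import *
go(475,175,32.3,85.6)
```

```text
t 5.85 p [475.3 175.3  34.7] yaw 85.57 zax [ 4.e-04  5.e-04 -1.e+00] grip 0.0349 F [ 0.8  0.4 -1.7] ff 61.3
tool d [ 0.3 -0.3  2.4] twist z -0.03
```

Call:
{"name": "jog_arm", "arguments": {
  "series": [
    {"twist":[0,0,0],"linear":[0,0,2],"fingers":20},
    {"twist":[0,0,0],"linear":[0,0,0.5],"fingers":20},
    {"twist":[0,0,0],"linear":[0,0,0],"fingers":20},
    {"twist":[0,0,0],"linear":[0,0,0],"fingers":85},
    {"twist":[0,0,0],"linear":[0,0,0],"fingers":85},
    {"twist":[0,0,0],"linear":[0,0,0],"fingers":85},
    {"twist":[0,0,0],"linear":[0,0,0],"fingers":85},
    {"twist":[0,0,0],"linear":[0,0,0],"fingers":85},
    {"twist":[0,0,0],"linear":[0,0,0],"fingers":85},
    {"twist":[0,0,0],"linear":[0,0,-45],"fingers":85},
    {"twist":[0,0,0],"linear":[0,0,-45],"fingers":85},
    {"twist":[0,0,0],"linear":[0,0,0],"fingers":85},
    {"twist":[0,0,0],"linear":[0,0,0],"fingers":85}
  ]
}}

```text
time: 7.15
tool_pos: [0.4757, 0.1756, 0.1232]
ee_rot: [0.039, 0.999, 0.001, 0.001]
contact_force: [-0.7, -1.1, -0.6]
grip_width: 0.0855
finger_force: 0.0
```

Run:
```python
from h import *
go(475,175,32.3,85.6)
im=eyes.camera('wrist'); cv2.imwrite('pics/w2.png',im)
```

```text
t 7.15 p [475.7 175.6 123.2] yaw 85.56 zax [ 0.0021  0.0023 -1.    ] grip 0.0855 F [-0.7 -1.1 -0.6] ff 0.0
tool d [ 0.8 -0.9 90.9] twist z -0.04
```

View pics/w2.png

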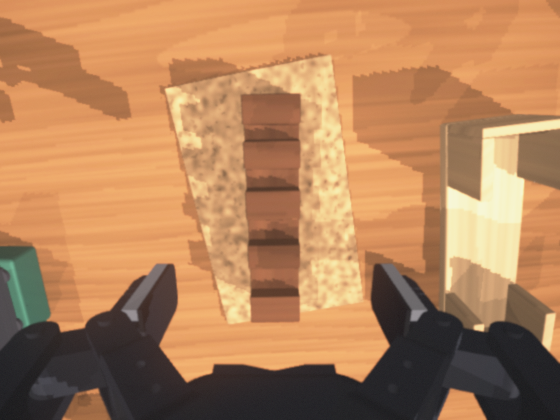

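The block lies grooves up on the mat, near end at (271,95), last land around (275,300).

Run:
```python
from h import *
P=plane('wrist',[(271.,95),(275,321),(243,165),(300,165),(246,220),(299,220)],.044)*1000
print(P[:,:2].round(1), P[:2].mean(0).round(1))
```

```text
[[394.5 180.1]
 [550.  170.9]
 [434.9 159.4]
 [437.7 195. ]
 [471.3 157.7]
 [473.9 192.4]] [472.3 175.5  44. ]
```

Call:
{"name": "jog_arm", "arguments": {
  "series": [
    {"twist":[0,0,0],"linear":[30,0,0],"fingers":85},
    {"twist":[0,0,0],"linear":[29.5,0,0],"fingers":85},
    {"twist":[0,0,0],"linear":[0,0,40],"fingers":85},
    {"twist":[0,0,0],"linear":[0,0,35],"fingers":85},
    {"twist":[0,0,0],"linear":[0,0,14],"fingers":85},
    {"twist":[0,0,0],"linear":[0,0,0],"fingers":85},
    {"twist":[0,0,0],"linear":[0,0,0],"fingers":20},
    {"twist":[0,0,0],"linear":[0,0,0],"fingers":20},
    {"twist":[0,0,0],"linear":[0,0,0],"fingers":20},
    {"twist":[0,0,0],"linear":[0,0,0],"fingers":20},
    {"twist":[0,0,0],"linear":[0,0,0],"fingers":20},
    {"twist":[0,0,0],"linear":[0,0,0],"fingers":20},
    {"twist":[0,0,0],"linear":[0,0,0],"fingers":20},
    {"twist":[0,0,0],"linear":[0,0,0],"fingers":20}
  ],
  "newtons": 90
}}

```text
time: 8.6
tool_pos: [0.4166, 0.1803, 0.0344]
ee_rot: [0.039, 0.999, 0.001, 0.001]
contact_force: [-1.7, -0.0, 5.7]
grip_width: 0.0341
finger_force: 92.6
```

Run:
```python
from h import *
go(416,180,34,85.6)
```

```text
t 8.6 p [416.6 180.3  34.4] yaw 85.58 zax [ 0.0022  0.0014 -1.    ] grip 0.0341 F [-1.7 -0.   5.7] ff 92.6
tool d [ 0.6 -0.3  0.4] twist z -0.02
```

Call:
{"name": "jog_arm", "arguments": {
  "series": [
    {"twist":[0,0,0],"linear":[0,0,-8],"fingers":20},
    {"twist":[0,0,0],"linear":[0,0,-20],"fingers":20},
    {"twist":[0,0,0],"linear":[0,0,-30],"fingers":20},
    {"twist":[0,0,0],"linear":[0,0,-30],"fingers":20},
    {"twist":[0,0,0],"linear":[0,0,-27],"fingers":20},
    {"twist":[0,0,0],"linear":[-5.4,-18.7,0],"fingers":20},
    {"twist":[0,0,0],"linear":[-10.4,-37.5,0],"fingers":20},
    {"twist":[0,0,0],"linear":[-10.4,-37.5,0],"fingers":20},
    {"twist":[0,0,0],"linear":[-10.4,-37.5,0],"fingers":20},
    {"twist":[0,0,0],"linear":[-10.4,-37.5,0],"fingers":20},
    {"twist":[0,0,0],"linear":[-10.4,-37.5,0],"fingers":20},
    {"twist":[0,0,0],"linear":[-10.4,-37.5,0],"fingers":20},
    {"twist":[0,0,0],"linear":[-5,-18.7,0],"fingers":20},
    {"twist":[0,0,0],"linear":[0,0,0],"fingers":20},
    {"twist":[0,0,0],"linear":[0,0,0],"fingers":20}
  ]
}}

```text
time: 10.1
tool_pos: [0.4677, -0.0877, 0.1474]
ee_rot: [0.039, 0.999, 0.0, -0.001]
contact_force: [-0.3, 0.0, -2.2]
grip_width: 0.0341
finger_force: 91.5
```

Run:
```python
from h import *
go(468.8,-87.2,60.4,85.6)
im=eyes.camera('wrist'); cv2.imwrite('pics/w3.png',im)
im=eyes.camera('scene'); cv2.imwrite('pics/s3.png',im)
```

```text
t 10.1 p [467.7 -87.7 147.4] yaw 85.49 zax [-1.3e-03  3.0e-04 -1.0e+00] grip 0.0341 F [-0.3  0.  -2.2] ff 91.5
tool d [-1.2  0.6 87. ] twist z -0.11
```

View pics/w3.png

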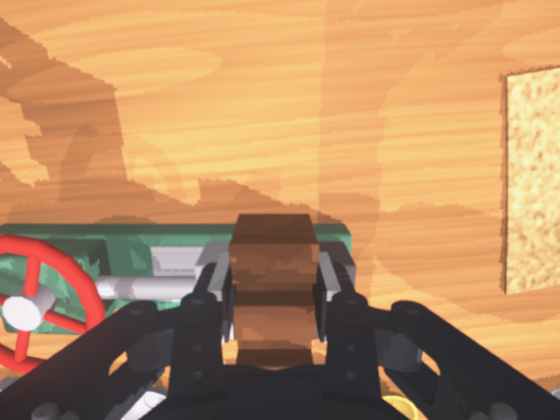

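The held block covers the gap. The bed's near right corner is at (351,224), the hub at (25,308), the moving jaw's near edge is around (205–228,243) and the fixed jaw's near right corner at (352,240).

Run:
```python
from h import *
print((plane('wrist',[(351.,224),(110,225)],.03)*1000).round(1)[:,:2])
print((plane('wrist',[(352.,240),(207,243)],.075)*1000).round(1)[:,:2])
print((plane('wrist',[(27.,306)],.094)*1000).round(1)[:,:2])
# block top near edge
print((plane('wrist',[(237.,214),(309,214)],.147+.0096)*1000).round(1)[:,:2])
import numpy as np
O=np.array([526.9,-82.6]);a=np.radians(-4.4);R=np.array([[np.cos(a),-np.sin(a)],[np.sin(a),np.cos(a)]])
for p in [(-35,55),(-30,48),(-30,-38-25),(0,-180)]: print(p,(O+R@p).round(1))
```

```text
[[ 487.1  -26.9]
 [ 473.7 -217.6]]
[[ 481.6  -36.1]
 [ 476.5 -131. ]]
[[ 504.9 -251.4]]
[[432.7 -97.9]
 [434.8 -70.5]]
(-35, 55) [496.2 -25.1]
(-30, 48) [500.7 -32.4]
(-30, -63) [ 492.2 -143.1]
(0, -180) [ 513.1 -262.1]
```

Run:
```python
from h import *
c=eyes.calibration('wrist'); print('cam',-c['R'].T@c['t'],c['R'][2])
P=lambda uv,z:print(uv,z,(plane('wrist',[uv],z)*1000).round(1)[0,:2])
for z in(0,.03): P((351.,224),z);P((351.,238),z)
for uv in((237.,214),(309.,214)):P(uv,.117)
for uv in((231.,243),(316.,243)):P(uv,.157)
im=cv2.imread('pics/w3.png'); 
o=cv2.resize(im[200:340,0:370],None,fx=2.1,fy=2.1,interpolation=cv2.INTER_CUBIC); cv2.imwrite('pics/c3.png',o)
```

```text
cam [ 0.39478043 -0.08105663  0.27870497] [ 0.28452426 -0.02081879 -0.95844276]
(351.0, 224) 0 [498.2 -20.3]
(351.0, 238) 0 [511.5 -20.4]
(351.0, 224) 0.03 [487.1 -26.9]
(351.0, 238) 0.03 [498.9 -26.9]
(237.0, 214) 0.117 [ 445.1 -103.4]
(309.0, 214) 0.117 [447.8 -67.1]
(231.0, 243) 0.157 [ 444.3 -101.5]
(316.0, 243) 0.157 [446.8 -68.3]
```

View pics/c3.png

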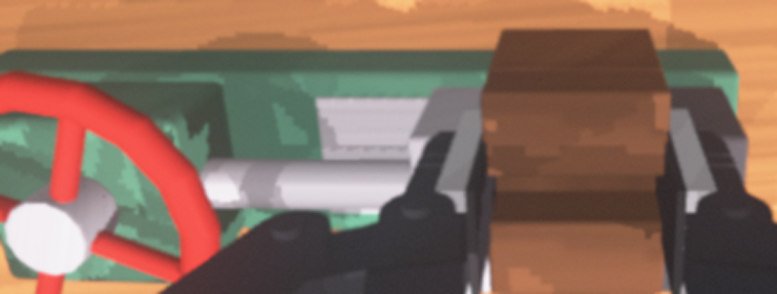

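The crop makes clear that rows 214–243 are the block's end face. The corrected bed corner is at (350,234), which agrees with the top view, so I can go down.

Call:
{"name": "jog_arm", "arguments": {
  "series": [
    {"twist":[0,0,0],"linear":[-1.2,0.3,25],"fingers":20},
    {"twist":[0,0,0],"linear":[0,0,25],"fingers":20},
    {"twist":[0,0,0],"linear":[0,0,15],"fingers":20},
    {"twist":[0,0,0],"linear":[0,0,10],"fingers":20},
    {"twist":[0,0,0],"linear":[0,0,5],"fingers":20},
    {"twist":[0,0,0],"linear":[0,0,3],"fingers":20},
    {"twist":[0,0,0],"linear":[0,0,0],"fingers":20},
    {"twist":[0,0,0],"linear":[0,0,0],"fingers":20}
  ]
}}

```text
time: 11.0
tool_pos: [0.4698, -0.0873, 0.0656]
ee_rot: [0.039, 0.999, 0.0, 0.001]
contact_force: [0.1, 0.7, -2.1]
grip_width: 0.0341
finger_force: 91.6
```

Run:
```python
from h import *
go(468.8,-87.2,60.4,85.6)
```

```text
t 11.0 p [469.8 -87.3  65.6] yaw 85.57 zax [ 1.2e-03  1.0e-04 -1.0e+00] grip 0.0341 F [ 0.1  0.7 -2.1] ff 91.6
tool d [1.  0.1 5.2] twist z -0.03
```

Call:
{"name": "jog_arm", "arguments": {
  "series": [
    {"twist":[0,0,0],"linear":[0,0,2],"fingers":20},
    {"twist":[0,0,0],"linear":[0,0,2],"fingers":20},
    {"twist":[0,0,0],"linear":[0,0,0.7],"fingers":20},
    {"twist":[0,0,0],"linear":[0,0,0.5],"fingers":20},
    {"twist":[0,0,0],"linear":[0,0,0],"fingers":20}
  ]
}}

```text
time: 11.5
tool_pos: [0.4695, -0.0874, 0.0605]
ee_rot: [0.039, 0.999, -0.0, 0.0]
contact_force: [-3.8, 1.5, 5.6]
grip_width: 0.0343
finger_force: 92.4
```

Call:
{"name": "jog_arm", "arguments": {
  "series": [
    {"twist":[0,0,0],"linear":[0,0,0],"fingers":85},
    {"twist":[0,0,0],"linear":[0,0,0],"fingers":85},
    {"twist":[0,0,0],"linear":[0,0,0],"fingers":85},
    {"twist":[0,0,0],"linear":[0,0,0],"fingers":85},
    {"twist":[0,0,0],"linear":[0,0,0],"fingers":85},
    {"twist":[0,0,0],"linear":[0,0,0],"fingers":85},
    {"twist":[0,0,0],"linear":[0,0,-20],"fingers":85},
    {"twist":[0,0,0],"linear":[0,0,-40],"fingers":85},
    {"twist":[0,0,0],"linear":[0,0,-50],"fingers":85},
    {"twist":[0,0,0],"linear":[40,0,-40],"fingers":85},
    {"twist":[0,0,0],"linear":[40,0,0],"fingers":85},
    {"twist":[0,0,0],"linear":[0,0,0],"fingers":85},
    {"twist":[0,0,0],"linear":[0,0,0],"fingers":85}
  ]
}}

```text
time: 12.8
tool_pos: [0.394, -0.0814, 0.2057]
ee_rot: [0.038, 0.999, 0.001, 0.001]
contact_force: [0.4, -0.5, -0.1]
grip_width: 0.0846
finger_force: 0.0
```

Run:
```python
from h import *
go(492,-303)
w=eyes.camera('wrist'); t=eyes.camera('top'); cv2.imwrite('pics/w4.png',w);cv2.imwrite('pics/t4.png',t)
o=np.zeros((600,800,3),np.uint8); o[:420,:560]=w
c=cv2.resize(t[175:240,280:400],None,fx=2.7,fy=2.7,interpolation=cv2.INTER_CUBIC); o[420:420+c.shape[0],:c.shape[1]]=c[:180]
cv2.imwrite('pics/v4.png',o)
```

```text
t 12.8 p [394.  -81.4 205.7] yaw 85.6 zax [ 0.0028  0.0011 -1.    ] grip 0.0846 F [ 0.4 -0.5 -0.1] ff 0.0
tool d [-114.7 -213.5    0. ]
```

View pics/v4.png

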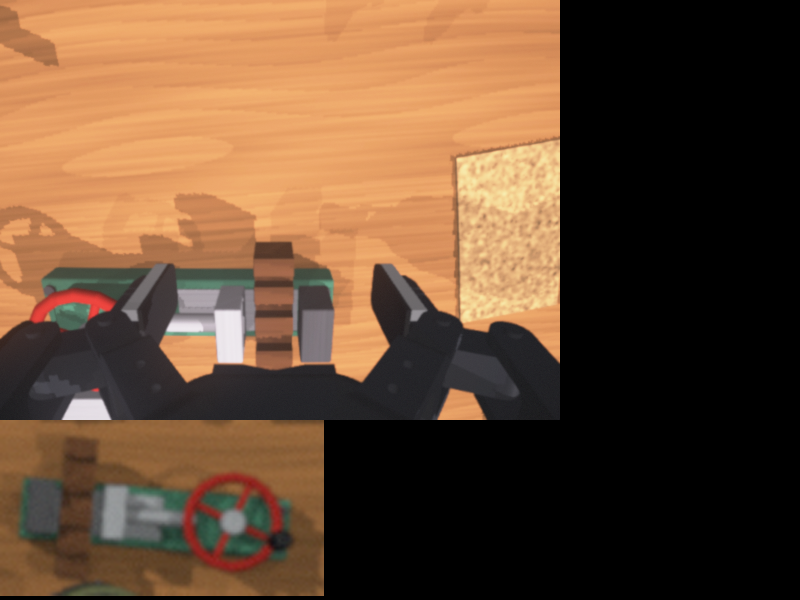

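Block sits between the jaws, both ends out equally (crop rows 437–577, jaws 480–537). Next I hover near the knob to measure it.

Call:
{"name": "jog_arm", "arguments": {
  "series": [
    {"twist":[0,0,0],"linear":[-25,-35,-4],"fingers":85},
    {"twist":[0,0,0],"linear":[-25,-35,-4],"fingers":85},
    {"twist":[0,0,0],"linear":[-25,-35,-4],"fingers":60},
    {"twist":[0,0,0],"linear":[-25,-35,-4],"fingers":60},
    {"twist":[0,0,0],"linear":[-25,-35,-4],"fingers":60},
    {"twist":[0,0,0],"linear":[-25,-35,-4],"fingers":60},
    {"twist":[0,0,0],"linear":[0,0,0],"fingers":60},
    {"twist":[0,0,0],"linear":[0,0,0],"fingers":60},
    {"twist":[0,0,0],"linear":[0,0,0],"fingers":60}
  ]
}}

```text
time: 13.8
tool_pos: [0.5275, -0.3024, 0.2279]
ee_rot: [0.039, 0.999, 0.0, -0.001]
contact_force: [-0.4, -0.2, -0.7]
grip_width: 0.0601
finger_force: 0.0
```

Run:
```python
from h import *
go(492,-303)
w=eyes.camera('wrist'); cv2.imwrite('pics/w5.png',w)
for p in((.492,-.303,.139),(.513,-.262,.09)):
    c=eyes.calibration('wrist');X=c['R']@np.array(p)+c['t']; print((X[:2]/X[2]*c['fx']+[c['cx'],c['cy']]).round(1))
t=cv2.imread('pics/t4.png');h=cv2.cvtColor(t,cv2.COLOR_BGR2HSV);H,S,V=cv2.split(h)
red=(((H<8)|(H>172))&(S>150)&(V>80)).astype(np.uint8)
c=blob(red,(340,185,395,240)).reshape(-1,2).astype(float); P=(plane('top',c,.084)[:,:2]*1000).astype(np.float32)
print(cv2.fitEllipse(P))
m=blob((V<60).astype(np.uint8)*((S<120)|(V<40)),(374,208,395,232)); print(cv2.boundingRect(m),cv2.minEnclosingCircle(m))
```

```text
t 13.8 p [ 527.5 -302.4  227.9] yaw 85.56 zax [-1.8e-03  4.0e-04 -1.0e+00] grip 0.0601 F [-0.4 -0.2 -0.7] ff 0.0
tool d [35.4 -3.4  0.1] 
[267.7 167. ]
[320.8 178.4]
((512.4246215820312, -263.3354797363281), (97.88567352294922, 99.53721618652344), 151.71542358398438)
(380, 216, 8, 8) ((383.5, 219.5), 4.301262855529785)
```

View pics/w5.png

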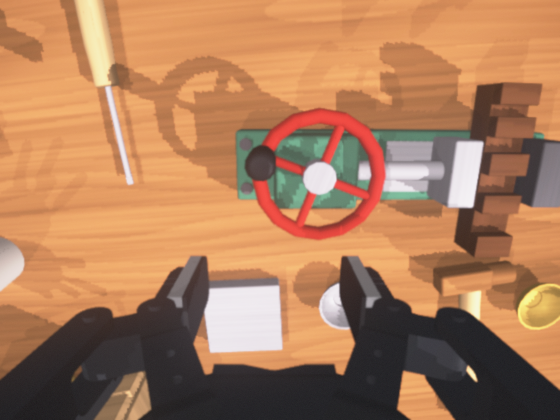

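The wrist view shows the knob top at about (261,161) and the hub at (320,178), with the file at (115,90) and bench block clear of the area.

Run:
```python
from h import *
w=cv2.imread('pics/w5.png');V=w.max(2)
m=blob((V<60).astype(np.uint8),(235,135,290,190)); print(cv2.boundingRect(m),cv2.minEnclosingCircle(m))
A=np.array([513.,-262.])
for uv in((261.,160),(261.,163)):
    p=(plane('wrist',[uv],.139)*1000)[0,:2]; d=p-A; print(p.round(1),np.hypot(*d).round(1),np.degrees(np.arctan2(d[1],d[0])).round(1))
print(plane('wrist',[(320.,178)],.095)*1000)
```

```text
Traceback (most recent call last):
  File "h.py", line 12, in blob
    return max(cs,key=cv2.contourArea)
ValueError: max() iterable argument is empty
```

Run:
```python
from h import *
w=cv2.imread('pics/w5.png');V=w.max(2); print(w[162,260])
for th in(70,85,100):
    k=(V<th).astype(np.uint8)
    try: m=blob(k,(235,135,290,190)); print(th,cv2.boundingRect(m),cv2.minEnclosingCircle(m))
    except ValueError: pass
A=np.array([513.,-262.])
for uv in((261.,160),(261.,163)):
    p=(plane('wrist',[uv],.139)*1000)[0,:2]; d=p-A; print(p.round(1),np.hypot(*d).round(1),np.degrees(np.arctan2(d[1],d[0])).round(1))
print(plane('wrist',[(320.,178)],.095)*1000)
```

```text
[70 70 83]
70 (248, 146, 27, 14) ((261.0, 155.5), 13.086352348327637)
85 (245, 145, 31, 35) ((260.0543518066406, 162.45301818847656), 17.484947204589844)
100 (245, 145, 33, 35) ((261.2313537597656, 162.9278564453125), 18.216833114624023)
[ 487. -307.] 52.0 -120.0
[ 489.  -307.2] 51.2 -118.0
[[ 511.49017459 -263.18042081   95.        ]]
```

Call:
{"name": "jog_arm", "arguments": {
  "series": [
    {"twist":[0,0,0],"linear":[37,-7.5,10],"fingers":60},
    {"twist":[0,0,0],"linear":[0,0,35],"fingers":60},
    {"twist":[0,0,0],"linear":[0,0,35],"fingers":60},
    {"twist":[0,0,0],"linear":[0,0,20],"fingers":60},
    {"twist":[0,0,0],"linear":[0,0,5],"fingers":60},
    {"twist":[0,0,0],"linear":[0,0,0],"fingers":10},
    {"twist":[0,0,0],"linear":[0,0,0],"fingers":10},
    {"twist":[0,0,0],"linear":[0,0,0],"fingers":10},
    {"twist":[0,0,0],"linear":[0,0,0],"fingers":10},
    {"twist":[0,0,0],"linear":[0,0,0],"fingers":10},
    {"twist":[0,0,0],"linear":[0,0,0],"fingers":10}
  ],
  "newtons": 40
}}

```text
time: 14.95
tool_pos: [0.4907, -0.3083, 0.1266]
ee_rot: [0.039, 0.999, -0.001, 0.001]
contact_force: [-0.6, -3.6, 6.4]
grip_width: 0.02
finger_force: 40.5
```

```bash
cat >> h.py <<'E'
A=np.array([512.5,-262.6])
def wind(n,step,to=None):
    "rows along the circle from the present knob angle, tool axes mm"
    go(0,0); o=arm.get_obs(); p=o['tool_pos'][:2]*1000-A
    f=np.arctan2(p[1],p[0]); print('phi',np.degrees(f).round(1),'r',np.hypot(*p).round(1))
    R=Ro.from_quat(o['ee_rot']).as_matrix(); q=p; out=[]
    for i in range(n):
        f-=np.radians(step); w=50*np.array([np.cos(f),np.sin(f)]); d=np.r_[w-q,0]@R; q=w; out.append([round(float(v),1) for v in d[:2]])
    print(out)
E
python3 -c "
from h import *
wind(20,12)"
```

```text
t 14.95 p [ 490.7 -308.3  126.6] yaw 85.55 zax [ 0.0029 -0.0027 -1.    ] grip 0.02 F [-0.6 -3.6  6.4] ff 40.5
tool d [513.1 269.3  -2.3] 
phi -115.5 r 50.7
[[9.1, 5.4], [8.1, 6.6], [6.6, 8.1], [4.7, 9.3], [2.7, 10.1], [0.5, 10.4], [-1.6, 10.3], [-3.8, 9.8], [-5.7, 8.8], [-7.4, 7.4], [-8.8, 5.7], [-9.8, 3.7], [-10.3, 1.6], [-10.4, -0.6], [-10.1, -2.7], [-9.3, -4.8], [-8.1, -6.6], [-6.6, -8.1], [-4.7, -9.3], [-2.7, -10.1]]
```

Call:
{"name": "jog_arm", "arguments": {
  "series": [
    {"linear":[9.1,5.4,0],"twist":[0,0,0],"fingers":10},
    {"linear":[8.1,6.6,0],"twist":[0,0,0],"fingers":10},
    {"linear":[6.6,8.1,0],"twist":[0,0,0],"fingers":10},
    {"linear":[4.7,9.3,0],"twist":[0,0,0],"fingers":10},
    {"linear":[2.7,10.1,0],"twist":[0,0,0],"fingers":10},
    {"linear":[0.5,10.4,0],"twist":[0,0,0],"fingers":10},
    {"linear":[-1.6,10.3,0],"twist":[0,0,0],"fingers":10},
    {"linear":[-3.8,9.8,0],"twist":[0,0,0],"fingers":10}
  ]
}}

```text
time: 15.75
tool_pos: [0.4708, -0.2364, 0.1266]
ee_rot: [0.039, 0.999, -0.002, 0.003]
contact_force: [4.9, -9.0, 1.1]
grip_width: 0.0201
finger_force: 40.1
```

```bash
python3 -c "
from h import *
wind(20,12)"
```

```text
t 15.75 p [ 470.8 -236.4  126.6] yaw 85.54 zax [ 0.0054 -0.0034 -1.    ] grip 0.0201 F [ 4.9 -9.   1.1] ff 40.1
tool d [487.7 199.1  -3.3] 
phi 147.9 r 49.3
[[-5.1, 9.0], [-7.5, 7.3], [-8.8, 5.6], [-9.8, 3.6], [-10.3, 1.5], [-10.4, -0.7], [-10.1, -2.8], [-9.3, -4.8], [-8.0, -6.7], [-6.5, -8.2], [-4.6, -9.4], [-2.6, -10.1], [-0.4, -10.4], [1.8, -10.3], [3.9, -9.7], [5.8, -8.7], [7.5, -7.3], [8.8, -5.6], [9.8, -3.6], [10.3, -1.5]]
```

Call:
{"name": "jog_arm", "arguments": {
  "series": [
    {"linear":[-5.7,8.8,0],"twist":[0,0,0],"fingers":10},
    {"linear":[-7.4,7.4,0],"twist":[0,0,0],"fingers":10},
    {"linear":[-8.8,5.7,0],"twist":[0,0,0],"fingers":10},
    {"linear":[-9.8,3.7,0],"twist":[0,0,0],"fingers":10},
    {"linear":[-10.3,1.6,0],"twist":[0,0,0],"fingers":10},
    {"linear":[-10.4,-0.6,0],"twist":[0,0,0],"fingers":10},
    {"linear":[-10.1,-2.7,0],"twist":[0,0,0],"fingers":10},
    {"linear":[-9.3,-4.8,0],"twist":[0,0,0],"fingers":10},
    {"linear":[-8.1,-6.6,0],"twist":[0,0,0],"fingers":10},
    {"linear":[-6.6,-8.1,0],"twist":[0,0,0],"fingers":10},
    {"linear":[-4.7,-9.3,0],"twist":[0,0,0],"fingers":10},
    {"linear":[-2.7,-10.1,0],"twist":[0,0,0],"fingers":10}
  ]
}}

```text
time: 16.95
tool_pos: [0.5627, -0.2572, 0.1265]
ee_rot: [0.038, 0.999, 0.0, 0.001]
contact_force: [-3.2, 4.8, 9.0]
grip_width: 0.0202
finger_force: 40.9
```

```bash
python3 -c "
from h import *
wind(12,8)"
```

```text
t 16.95 p [ 562.7 -257.2  126.5] yaw 85.62 zax [ 2.9e-03  5.0e-04 -1.0e+00] grip 0.0202 F [-3.2  4.8  9. ] ff 40.9
tool d [580.7 213.4  -1.5] 
phi 6.2 r 50.5
[[-0.3, -7.0], [0.2, -7.0], [1.1, -6.9], [2.1, -6.7], [3.0, -6.3], [3.8, -5.8], [4.6, -5.2], [5.3, -4.5], [5.9, -3.8], [6.3, -2.9], [6.7, -2.0], [6.9, -1.0]]
```

Call:
{"name": "jog_arm", "arguments": {
  "series": [
    {"linear":[-0.3,-7.0,0],"twist":[0,0,0],"fingers":10},
    {"linear":[0.2,-7.0,0],"twist":[0,0,0],"fingers":10},
    {"linear":[1.1,-6.9,0],"twist":[0,0,0],"fingers":10},
    {"linear":[2.1,-6.7,0],"twist":[0,0,0],"fingers":10},
    {"linear":[3,-6.3,0],"twist":[0,0,0],"fingers":10},
    {"linear":[3.8,-5.8,0],"twist":[0,0,0],"fingers":10}
  ]
}}

```text
time: 17.55
tool_pos: [0.5512, -0.296, 0.1266]
ee_rot: [0.038, 0.999, -0.0, 0.003]
contact_force: [2.9, 2.5, 5.7]
grip_width: 0.0199
finger_force: 40.6
```

```bash
python3 -c "
from h import *
wind(12,8)"
```

```text
t 17.55 p [ 551.2 -296.   126.6] yaw 85.63 zax [ 6.8e-03 -4.0e-04 -1.0e+00] grip 0.0199 F [2.9 2.5 5.7] ff 40.6
tool d [572.1 253.2  -3.9] 
phi -40.8 r 51.1
[[5.4, -4.6], [5.2, -4.6], [5.8, -3.9], [6.3, -3.0], [6.7, -2.1], [6.9, -1.2], [7.0, -0.2], [6.9, 0.8], [6.8, 1.7], [6.4, 2.7], [6.0, 3.5], [5.5, 4.3]]
```

Call:
{"name": "jog_arm", "arguments": {
  "series": [
    {"linear":[5.0,-4.9,0],"twist":[0,0,0],"fingers":10},
    {"linear":[5.2,-4.6,0],"twist":[0,0,0],"fingers":10},
    {"linear":[5.8,-3.9,0],"twist":[0,0,0],"fingers":10},
    {"linear":[6.3,-3.0,0],"twist":[0,0,0],"fingers":10}
  ]
}}

```text
time: 17.95
tool_pos: [0.5278, -0.3114, 0.1266]
ee_rot: [0.038, 0.999, -0.001, 0.004]
contact_force: [7.5, 0.3, 4.3]
grip_width: 0.02
finger_force: 40.4
```

Call:
{"name": "jog_arm", "arguments": {
  "series": [
    {"linear":[6.7,-2.1,0],"twist":[0,0,0],"fingers":10},
    {"linear":[6.9,-1.2,0],"twist":[0,0,0],"fingers":10}
  ]
}}

```text
time: 18.15
tool_pos: [0.5186, -0.3132, 0.1268]
ee_rot: [0.038, 0.999, -0.001, 0.009]
contact_force: [28.8, -5.0, -6.0]
grip_width: 0.02
finger_force: 39.3
```

```bash
python3 -c "
from h import *
wind(12,6)"
```

```text
t 18.15 p [ 518.6 -313.2  126.8] yaw 85.67 zax [ 0.0188 -0.0024 -0.9998] grip 0.02 F [28.8 -5.  -6. ] ff 39.3
tool d [540.7 273.1 -10.5] 
phi -83.1 r 50.9
[[5.4, 0.2], [5.2, -0.2], [5.2, 0.3], [5.2, 0.9], [5.0, 1.4], [4.9, 1.9], [4.6, 2.4], [4.3, 2.9], [4.0, 3.3], [3.6, 3.8], [3.2, 4.1], [2.8, 4.4]]
```

Call:
{"name": "jog_arm", "arguments": {
  "series": [
    {"linear":[1,0,0],"twist":[0,0,0],"fingers":10},
    {"linear":[0,0,0],"twist":[0,0,0],"fingers":10},
    {"linear":[0,0,0],"twist":[0,0,0],"fingers":10},
    {"linear":[0,0,0],"twist":[0,0,0],"fingers":10}
  ]
}}

```text
time: 18.55
tool_pos: [0.5183, -0.3132, 0.1267]
ee_rot: [0.038, 0.999, -0.001, 0.01]
contact_force: [25.5, -5.5, -4.5]
grip_width: 0.0202
finger_force: 40.0
```

Run:
```python
from h import *
go(0,0)
t=eyes.camera('top'); s=eyes.camera('scene'); cv2.imwrite('pics/t6.png',t);cv2.imwrite('pics/s6.png',s)
o=np.zeros((600,800,3),np.uint8)
a=cv2.resize(t[175:240,280:400],None,fx=4.5,fy=4.5,interpolation=cv2.INTER_CUBIC)
b=cv2.resize(s[170:260,160:310],None,fx=3.3,fy=3.3,interpolation=cv2.INTER_CUBIC)
o[:a.shape[0],:a.shape[1]]=a; o[295:295+b.shape[0],:b.shape[1]]=b[:305]
cv2.imwrite('pics/v6.png',o)
```

```text
t 18.55 p [ 518.3 -313.2  126.7] yaw 85.68 zax [ 0.0193 -0.003  -0.9998] grip 0.0202 F [25.5 -5.5 -4.5] ff 40.0
tool d [540.3 273.3 -10.9]
```

View pics/v6.png

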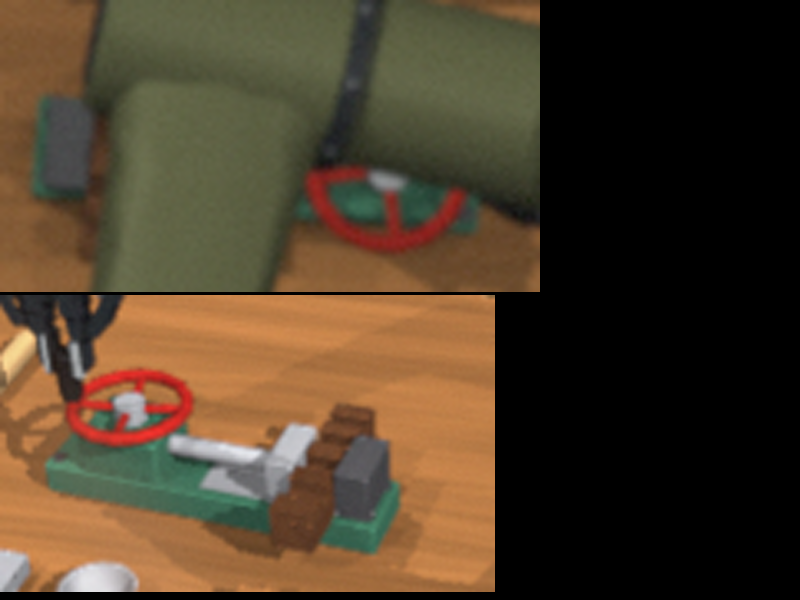

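The lower scene crop shows the block tight between both jaws at (320,480), and the knob force is a steady 25 N. I release and retreat.

Call:
{"name": "jog_arm", "arguments": {
  "series": [
    {"linear":[0,0,0],"twist":[0,0,0],"fingers":60},
    {"linear":[0,0,0],"twist":[0,0,0],"fingers":60},
    {"linear":[0,0,0],"twist":[0,0,0],"fingers":60},
    {"linear":[0,0,0],"twist":[0,0,0],"fingers":60},
    {"linear":[0,0,-25],"twist":[0,0,0],"fingers":60},
    {"linear":[0,0,-40],"twist":[0,0,0],"fingers":60},
    {"linear":[0,0,-40],"twist":[0,0,0],"fingers":60},
    {"linear":[40,0,0],"twist":[0,0,0],"fingers":60},
    {"linear":[40,0,0],"twist":[0,0,0],"fingers":60},
    {"linear":[0,-40,0],"twist":[0,0,0],"fingers":60},
    {"linear":[0,-40,0],"twist":[0,0,0],"fingers":60},
    {"linear":[0,0,0],"twist":[0,0,0],"fingers":60},
    {"linear":[0,0,0],"twist":[0,0,0],"fingers":60}
  ]
}}

```text
time: 19.95
tool_pos: [0.4238, -0.3872, 0.2284]
ee_rot: [0.04, 0.999, 0.0, -0.001]
contact_force: [0.0, 0.0, -0.8]
grip_width: 0.0599
finger_force: 0.0
```

Run:
```python
from h import *
go(0,0)
t=eyes.camera('top'); s=eyes.camera('scene'); 
o=np.zeros((600,800,3),np.uint8)
a=cv2.resize(t[170:240,275:405],None,fx=4,fy=4,interpolation=cv2.INTER_CUBIC)
b=cv2.resize(s[170:260,160:310],None,fx=3.5,fy=3.5,interpolation=cv2.INTER_CUBIC)
o[:a.shape[0],:a.shape[1]]=a; o[282:282+b.shape[0],:b.shape[1]]=b
cv2.imwrite('pics/v7.png',o)
```

```text
t 19.95 p [ 423.8 -387.2  228.4] yaw 85.45 zax [-1.1e-03  7.0e-04 -1.0e+00] grip 0.0599 F [ 0.   0.  -0.8] ff 0.0
tool d [453.2 352.4   0.7]
```

View pics/v7.png

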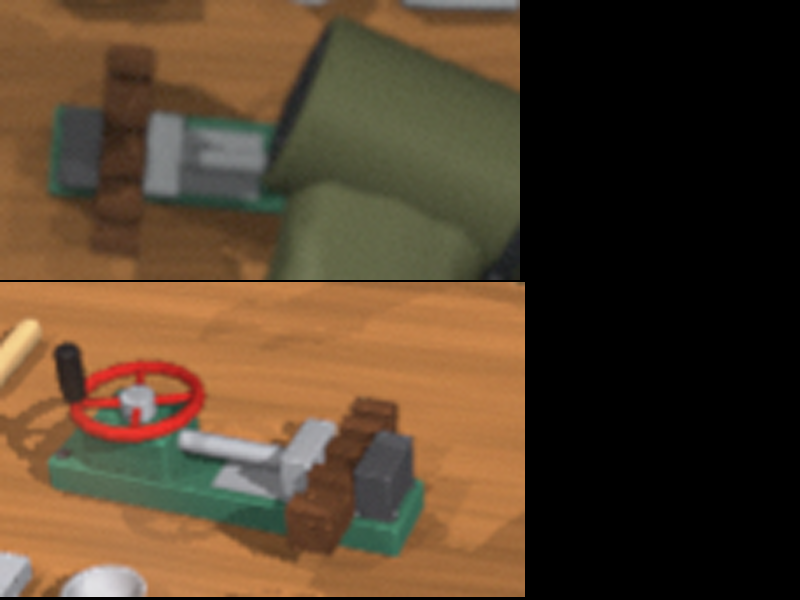

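The block is square, centred (rows 45–252 against jaws 108–190), clamped and released, with the robot clear.

```bash
python3 -c "
from cell import arm
print(arm.job_done())"
```

```text
the job is handed in; nothing more can be done
None
```

I laid the block on the mat, regripped it by one end, centred it on the clamp's bed and wound the wheel until both jaws held it; the job is handed in at about 20 s on the robot's clock, verdict not shown.

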